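# Push the carved panel home into the squaring corner

### The arm

A 6-joint arm with a two-finger parallel gripper is mounted at the origin on the work surface. World frame = base frame: x ahead of the robot, y to its left, z up, the work surface at z = 0. Lengths are in m, angles in rad, forces in N, time in s.
With the tool pointing down it reaches from about 0.225 to 0.875 m from the base axis. Payload 3.4 kg.
Tool frame: the origin (TCP) lies on the mounting face of the last link; the fingertips stand 173 mm ahead of it and the grasp point (between the pads) lies 155 mm ahead of it; z points along the fingers, y is the line along which they close (so a half turn about z gives the same grasp; the last joint's range is limited). The gripper opens to 85 mm and grips with 20 to 120 N. Pads are 22 mm wide; open, the fingers measure 114 mm over their backs; the gripper's body (76 mm by 85 mm) begins 54 mm behind the grasp point. The pads swing forward as they close: fully open they stand 13 mm farther back than shut.
Start: joints at [-1.402, 0.276, 1.505, -0, 1.361, -0.121], TCP at [0.164, -0.551, 0.405] pointing down, gripper open.
Joint ranges: [-2.89, 2.89], [-0.75, 2.08], [0.22, 2.7], [-1.18, 4.32], [0.11, 2.71], [-2.7, 2.7]. Speed limits (rad/s): [2.57, 2.57, 3.14, 3.14, 3.14, 3.14].

### API

Orientations are given as a unit quaternion [w, x, y, z].
In Python, from rig import manip gives the robot as it stands.
- The arm moves only by the tool carry_out, never from a script. Its arguments are lists of equal length, an entry for each row: "linear": the shift along the world's x, y, z each as a share of 500 mm, from -1 to 1, a list of three; "angular": the turn, a rotation vector about the world's x, y, z each as a share of 0.08 rad, from -1 to 1, a list of three; "hand": the opening, from 0 (shut) to 1 (fully open). In form: {"linear": [[x, y, z], ...], "angular": [[rx, ry, rz], ...], "hand": [hand, ...]}. A call has 1 to 8 rows; each row shifts and turns the commanded pose from where the row before left it; what a row does not reach is not made up. A row lasts 1/12 s, in which the tool goes at most 41.7 mm and 7.16 degrees, less where a joint would pass 70% of its speed; a pose out of reach is approached as far as the arm can. A call with a number of a shift or a turn outside -1 to 1 is refused whole. A call with a gripper value outside its range is refused whole. The fingers move at their own pace and stop on an object; "force" is the grip in N (left out, the last holds). Time passes only in rows, so rows that do not move let the fingers close. It gives the time, the measured TCP pose, the force, the opening and the grip force at its end, in the units of the state.
- manip.get_state(): the state, without advancing time (a new reading comes with each control period).
- manip.get_image(name): name is "side" or "top" or "wrist"; returns the picture (480x640x3 uint8, red, green, blue); there is no depth.
- manip.camera_params(name): a dict with "fx", "fy", "cx", "cy" (pixels), "view" (4x4, takes a point from world to camera coordinates); the wrist camera has in their place "hand_eye" (4x4, takes a point from camera to tool coordinates, whose origin is the TCP and whose axes are the flange's). Camera axes: x right, y down, z forward; pixel columns grow to the right and rows downward; lengths in m; the calibration is good to about 2 mm. The wrist camera is an equidistant fisheye: a pixel r from the principal point sees the ray r / f radians off the axis. A picture is of the moment at which its call begins: read the wrist's pose just before it. camera_params takes no time and is no camera call.
- manip.sign_off(): hands the job in; it is judged then, once.
The state is a dict: "clock": time; "qpos": joint angles; "qd": joint speeds; "effort": joint torques, N m; "position": TCP position; "ee_rot": TCP orientation; "contact_force": force on the tool from outside, world axes, zero at the start; "moment": the same for the moment, N m; "width": finger opening in m; "gripper_force": force on a finger pad.
Only numpy, scipy, OpenCV 4.12 (cv2) and the standard library are available. Lean on these libraries where they do the work, as an engineer would, in place of code of your own. Each camera call takes 0.05 s, during which the arm holds its last target. There are 200 camera calls.

### The job

The crimson carved panel has to sit square in the bench's gluing corner: push it along the bench with your fingers until one of its long sides lies flat against the long wooden fence and one of its ends is against the blue stop, with no gap at either. Push it only, never lift or tip it, leave the mug, glue bottle, drill and chisel where they are, and let go of everything when you finish.

Things in the scene. Friction and masses are not known exactly. Their poses are not given: they have to be found in the camera images.
- panel: Loose carved wood panel, 95 mm (its x) by 130 mm (its y), 45 mm tall, crimson top with a pale flower 3 mm proud; about 0.3 kg, too wide to pinch. Origin: centre of its underside, z up. Starts between the stops, clear of all, its long (130 mm) sides within about 25 degrees of the fence's line. Home: centre 47.5 mm from the fence's inner face, 65 mm from the blue stop's.
- fence: Pale wooden batten screwed to the bench, immovable: 410 mm long (its y), 25 mm thick, 30 mm tall. Origin: bench level, mid-length, on its flat inner face, which looks towards the robot. Its x points away from the robot (wood from x = 0 to 25 mm; the panel is on the -x side); y runs along the inner face. Its angle on the bench varies by up to 15 degrees.
- blue_stop: Blue wooden end stop fixed square to the fence at one of its ends, 70 mm (its x) by 25 mm (its y), 30 mm tall. Origin: centre of its underside, axes parallel to the fence's. It stands at x = -35 mm, y = +192.5 or -192.5 mm in the fence's frame; the end differs between runs. Its inner face, towards the fence's middle, is 12.5 mm from its centre.
- yellow_stop: Yellow painted end stop, the same shape as the blue one, fixed at the other end of the fence; the stops' inner faces stand 360 mm apart. Not the one to use.
- mug: White ceramic mug with a handle at its +y, 76 mm across, 90 mm tall, standing on the near side of the work, left or right. Origin: centre of its underside. Leave alone.
- glue_bottle: White plastic glue bottle with orange cap, 60 mm across, 150 mm tall, on the near side of the work, on the other side from the mug. Origin: centre of its underside. Leave alone.
- drill: Yellow-green and black cordless drill standing on its battery (115 mm along its x, 75 mm wide), 195 mm tall, bit pointing to its +x and reaching 155 mm from its centre, standing to the left. Origin: centre of its underside. Leave alone.
- chisel: Chisel with an orange handle, 24 mm thick, 235 mm long along its x (blade to +x), lying on the bench to the right. Origin: underside, near the middle of its length. Leave alone.
Things that resemble listed ones, but are neither listed nor needed, are in the scene too. Of the things that look like the panel, the largest one is meant.

How it is judged:
By the outcome, as a careful person would: the job done as asked, in the order asked, and still so for the second after the job is handed in, with the robot touching nothing.
It also fails if it takes over 64 s, if anything falls off the work surface, if the arm or the gripper's body presses on something with over 40 N, if the wrist force passes 120 N, or if a joint passes its speed limit or range.

## Working session

There is one attempt and no reset: what is moved stays moved. The work goes in short steps, Python scripts to look and compute and a tool call to move; the robot and the scene stay as the last step left them, time stands still between calls to the robot, and variables do not carry over. Pictures are saved under pics/ and viewed, at most 10 in all, crops included, and the job is handed in when it is done.

Besides the shell and the picture viewer there is one more tool, called after "Request:" as name(argument=value, ...) on one line, values as JSON. carry_out: Moves the arm, as the interface text tells. Its arguments: {"type":"object","properties":{"linear":{"type":"array"},"angular":{"type":"array"},"hand":{"type":"array"},"force":{"type":"number"}},"required":["linear","angular","hand"]}

```bash
mkdir -p pics; cat > h.py <<'E'
import numpy as np, cv2
from rig import manip
def shot(name,fn=None):
    im=np.array(manip.get_image(name))
    if fn: cv2.imwrite('pics/'+fn,im[:,:,::-1])
    return im
def ray(name,px,z):
    p=manip.camera_params(name);V=np.array(p['view']);R=V[:3,:3];t=V[:3,3]
    px=np.atleast_2d(np.array(px,float))
    d=np.c_[(px[:,0]-p['cx'])/p['fx'],(px[:,1]-p['cy'])/p['fy'],np.ones(len(px))]@R
    c=-R.T@t
    return c+d*((z-c[2])/d[:,2])[:,None]
def proj(name,P):
    p=manip.camera_params(name);V=np.array(p['view'])
    q=np.atleast_2d(P)@V[:3,:3].T+V[:3,3]
    return np.c_[p['fx']*q[:,0]/q[:,2]+p['cx'],p['fy']*q[:,1]/q[:,2]+p['cy']]
E
python3 - <<'E'
from h import *
a=shot('top','t0.png');b=shot('side','s0.png')
for n in('top','side'):
    p=manip.camera_params(n);V=np.array(p['view']);print(n,p['fx'],(-V[:3,:3].T@V[:3,3]).round(3),V[:3,:3].round(2).tolist())
E
```

```text
top 592.6399233416807 [0.371 0.045 1.445] [[-0.02, -1.0, 0.02], [-0.99, 0.02, -0.1], [0.1, -0.02, -0.99]]
side 466.3076249378286 [-0.08   0.856  0.867] [[-0.8, -0.6, -0.01], [-0.37, 0.5, -0.78], [0.47, -0.63, -0.62]]
```

View pics/t0.png

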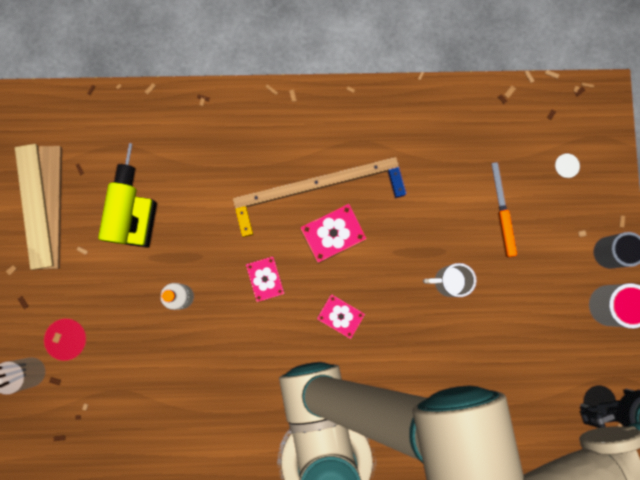

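View pics/s0.png

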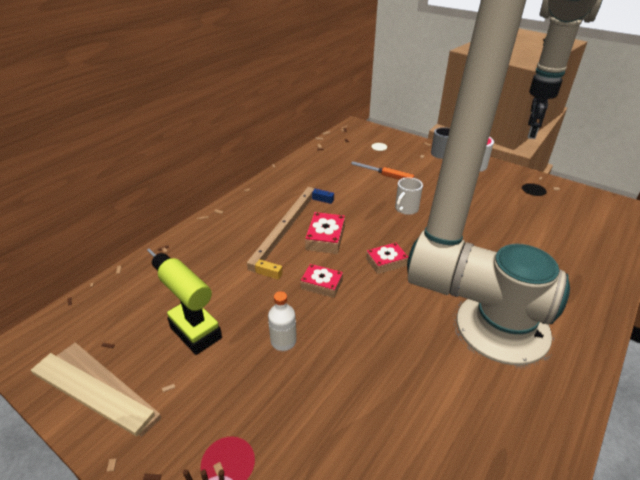

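The top view shows three crimson flower panels: (333,233) is the largest, and (265,279) and (341,316) are smaller. There is also a red disc at (65,340) and a red-topped cup at (625,305). The blue stop is at (397,181), the yellow one at (244,221) and the mug at (458,281). I choose (333,233), measure it and check it in a crop.

```bash
cat >> h.py <<'E'
def measure(im=None):
    if im is None: im=shot('top')
    hsv=cv2.cvtColor(im,cv2.COLOR_RGB2HSV);H,S,Vv=cv2.split(hsv)
    red=(((H>165)|(H<4))&(S>150)&(Vv>120)).astype(np.uint8)
    red[:, :200]=0; red[:, 480:]=0
    cs,_=cv2.findContours(red,cv2.RETR_EXTERNAL,cv2.CHAIN_APPROX_NONE)
    out=[]
    for c in sorted(cs,key=cv2.contourArea)[::-1][:3]:
        if cv2.contourArea(c)<300: continue
        w=ray('top',c[:,0]+0.0,0.045)[:,:2]
        r=cv2.minAreaRect((w*1000).astype(np.float32))
        b=cv2.boxPoints(r)
        e=[b[1]-b[0],b[2]-b[1]];l=max(e,key=np.linalg.norm)
        a=np.degrees(np.arctan2(l[1],l[0]))%180
        out.append((np.round(r[0],1),np.round(r[1],1),round(a,1),b.round(0).tolist()))
    return out
E
python3 - <<'E'
from h import *
im=cv2.cvtColor(cv2.imread('pics/t0.png'),cv2.COLOR_BGR2RGB)
for o in measure(im): print(o)
cv2.imwrite('pics/c0.png',cv2.resize(im[140:300,220:430,::-1],None,fx=3.7,fy=3.7,interpolation=cv2.INTER_CUBIC))
# stops
hsv=cv2.cvtColor(im,cv2.COLOR_RGB2HSV);H,S,V=cv2.split(hsv)
for n,lo,hi in(('blue',100,130),('yellow',20,30)):
    m=((H>=lo)&(H<=hi)&(S>150)&(V>70)).astype(np.uint8);m[:,:220]=0;m[:,420:]=0;m[250:]=0;m[:140]=0
    cs,_=cv2.findContours(m,cv2.RETR_EXTERNAL,cv2.CHAIN_APPROX_NONE);c=max(cs,key=cv2.contourArea)
    r=cv2.minAreaRect((ray('top',c[:,0]+0.,.03)[:,:2]*1000).astype(np.float32));print(n,r,cv2.boxPoints(r).round().tolist())
print(ray('top',[[458,281]],0.09),ray('top',[[170,296]],.15))
E
```

```text
(array([535.9, -30. ]), array([ 96.1, 131.8]), np.float32(115.1), [[464.0, 9.0], [520.0, -110.0], [607.0, -69.0], [551.0, 50.0]])
(array([337.9, -41.9]), array([95.5, 69.9]), np.float32(57.8), [[283.0, -64.0], [342.0, -101.0], [393.0, -20.0], [334.0, 17.0]])
(array([429.5, 135. ]), array([94.9, 70.2]), np.float32(15.2), [[375.0, 156.0], [393.0, 89.0], [484.0, 114.0], [466.0, 181.0]])
blue ((657.4768676757812, -188.59535217285156), (66.76622009277344, 23.59911346435547), 13.664875030517578) [[622.0, -185.0], [628.0, -208.0], [693.0, -192.0], [687.0, -169.0]]
yellow ((570.621826171875, 183.85708618164062), (73.09014129638672, 27.295663833618164), 13.081331253051758) [[532.0, 189.0], [538.0, 162.0], [609.0, 179.0], [603.0, 205.0]]
[[ 0.41208755 -0.3110211   0.09      ]] [[0.39276102 0.33337651 0.15      ]]
```

View pics/c0.png

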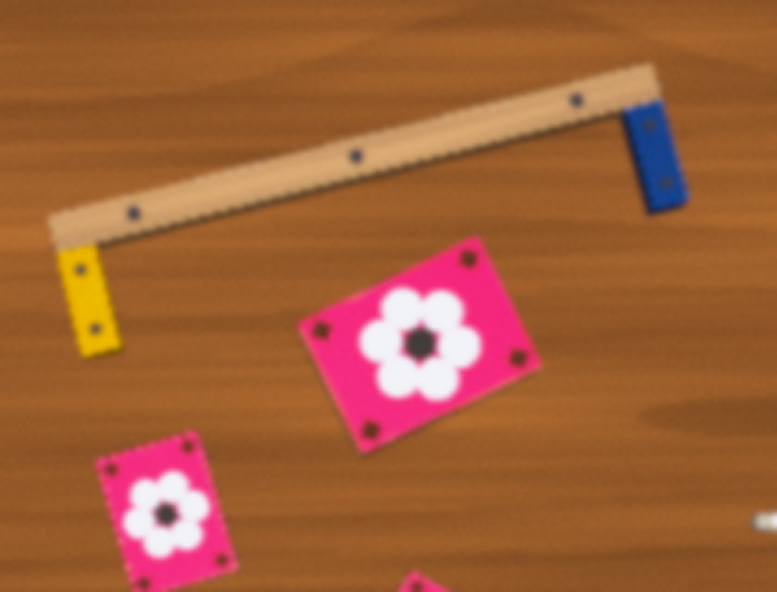

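The crop confirms it: the large panel at (333,233) measures 96×132 mm and the others are 95×70. Fence yaw comes out at about 13.1° and the panel is turned 12° relative to it, with blue at the -y end. Next I bring the open gripper behind the panel's near long side.

```bash
cat >> h.py <<'E'
from scipy.spatial.transform import Rotation as Ro
FY=np.radians(13.13);FX=np.array([np.cos(FY),np.sin(FY)]);FYv=np.array([-FX[1],FX[0]]);FO=np.array([.6481,.0056])
def f2w(x,y): return FO+x/1000*FX+y/1000*FYv
def w2f(p): d=np.array(p)[:2]-FO; return (np.array([d@FX,d@FYv])*1000).round(1)
def st():
    s=manip.get_state();q=s['ee_rot'];R=Ro.from_quat([q[1],q[2],q[3],q[0]]).as_matrix()
    print('t',round(s['clock'],2),'pos',np.round(s['position'],4),'fence',w2f(s['position']),'ytool',round(np.degrees(np.arctan2(R[1,1],R[0,1])),2),'z',R[:,2].round(3),'F',np.round(s['contact_force'],1),'w',round(s['width'],3),'q',np.round(s['qpos'],2))
    return s
E
python3 - <<'E'
from h import *
st();print(f2w(-205,-9))
E
```

```text
t 0.1 pos [ 0.1643 -0.5508  0.4039] fence [-597.6 -432. ] ytool -73.4 z [-0.     0.002 -1.   ] F [ 0.4 -1.1 -0.3] w 0.085 q [-1.4   0.28  1.51 -0.    1.36 -0.12]
[ 0.45050373 -0.04973277]
```

Request:
carry_out(linear=[[0.036,0.063,0],[0.036,0.063,0],[0.036,0.063,0],[0.036,0.063,0],[0.036,0.063,0],[0.036,0.063,0],[0.036,0.063,0],[0.036,0.063,0]], angular=[[0,0,-0.1],[0,0,-0.1],[0,0,-0.1],[0,0,-0.1],[0,0,-0.1],[0,0,-0.1],[0,0,-0.1],[0,0,-0.06]], hand=[1,1,1,1,1,1,1,1])

```text
clock: 0.77
position: [0.3086, -0.2973, 0.4045]
ee_rot: [-0.0, 0.994, 0.114, -0.0]
contact_force: [0.7, 0.4, -0.5]
width: 0.0851
gripper_force: 0.0
```

Request:
carry_out(linear=[[0.036,0.063,0],[0.036,0.063,0],[0.036,0.063,-0.03],[0.036,0.063,-0.04],[0.036,0.063,-0.05],[0.036,0.063,-0.05],[0.036,0.063,-0.05],[0.036,0.063,-0.05]], angular=[[0,0,0],[0,0,0],[0,0,0],[0,0,0],[0,0,0],[0,0,0],[0,0,0],[0,0,0]], hand=[1,1,1,1,1,1,1,1])

```text
clock: 1.43
position: [0.4486, -0.0521, 0.2741]
ee_rot: [0.0, 0.993, 0.114, 0.0]
contact_force: [0.3, -1.0, 0.4]
width: 0.0853
gripper_force: 0.0
```

```bash
python3 -c "
from h import *
s=st();print((f2w(-205,-9)-s['position'][:2])/.5)"
```

```text
t 1.43 pos [ 0.4486 -0.0521  0.2741] fence [-207.4  -10.9] ytool -76.86 z [ 0. -0. -1.] F [ 0.3 -1.   0.4] w 0.085 q [-0.27  0.21  1.96 -0.    0.97  1.07]
[0.00374307 0.00469733]
```

Request:
carry_out(linear=[[0,0,-0.042],[0,0,-0.042],[0,0,-0.042],[0,0,-0.042],[0,0,0]], angular=[[0,0,0],[0,0,0],[0,0,0],[0,0,0],[0,0,0]], hand=[1,1,1,1,1])

```text
clock: 1.85
position: [0.4466, -0.0532, 0.1879]
ee_rot: [-0.001, 0.993, 0.114, -0.004]
contact_force: [-0.1, -0.1, -0.5]
width: 0.0854
gripper_force: 0.0
```

```bash
python3 -c "
from h import *
st();shot('wrist','w1.png');a=shot('side');cv2.imwrite('pics/s1.png',cv2.resize(a[140:330,220:440,::-1],None,fx=3,fy=3))"
```

```text
t 1.85 pos [ 0.4466 -0.0532  0.1879] fence [-209.6  -11.5] ytool -76.85 z [-0.008  0.002 -1.   ] F [-0.1 -0.1 -0.5] w 0.085 q [-0.27  0.34  2.07 -0.    0.75  1.07]
```

View pics/s1.png

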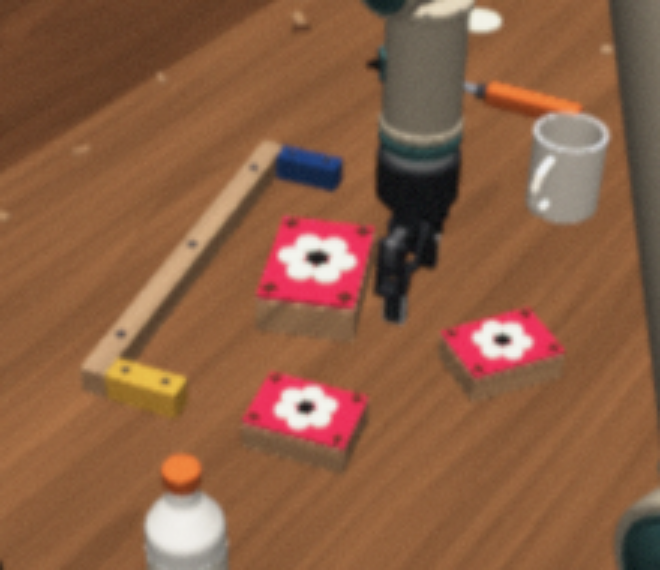

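The side view shows the open fingers just behind the panel's near long side, with the nearest tip at (395,318) in the crop, clear of the two smaller panels. I lower slightly and push towards the fence.

Request:
carry_out(linear=[[0,0,-0.016],[0.016,0.0037,0],[0.016,0.0037,0],[0.016,0.0037,0],[0.016,0.0037,0],[0.016,0.0037,0],[0.016,0.0037,0],[0.016,0.0037,0]], angular=[[0,0,0],[0,0,0],[0,0,0],[0,0,0],[0,0,0],[0,0,0],[0,0,0],[0,0,0]], hand=[1,1,1,1,1,1,1,1])

```text
clock: 2.62
position: [0.5051, -0.0406, 0.1832]
ee_rot: [0.0, 0.993, 0.114, -0.0]
contact_force: [-2.0, 0.1, 1.4]
width: 0.0853
gripper_force: 1.0
```

```bash
cat >> h.py <<'E'
def pan():
    o=measure()[0];print('panel fence',w2f(o[0]/1000),'size',o[1],'relang',round(float(o[2])-103.13,1))
E
python3 -c "
from h import *
st();shot('top','t2.png');pan()"
```

```text
t 2.62 pos [ 0.5051 -0.0406  0.1832] fence [-149.7  -12.5] ytool -76.86 z [-0. -0. -1.] F [-2.   0.1  1.4] w 0.085 q [-0.22  0.4   1.95 -0.    0.78  1.12]
panel fence [-183.3  175.5] size [95.  70.3] relang -87.4
```

View pics/t2.png

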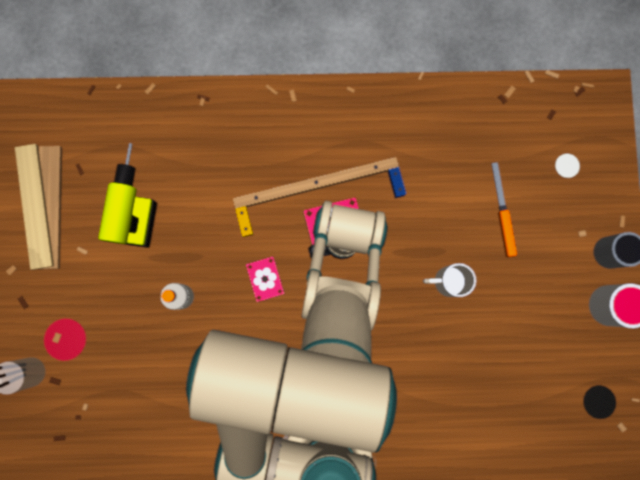

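The top view shows the arm hiding most of the panel, whose crimson edge is visible at about (330,207), and it is moving with the fingers. Pushing on.

Request:
carry_out(linear=[[0.014,0.0033,0],[0.014,0.0033,0],[0.014,0.0033,0],[0.012,0.0027,0],[0.008,0.0019,0],[0.006,0.0014,0],[0,0,0]], angular=[[0,0,0],[0,0,0],[0,0,0],[0,0,0],[0,0,0],[0,0,0],[0,0,0]], hand=[1,1,1,1,1,1,1])

```text
clock: 3.3
position: [0.5392, -0.0329, 0.1832]
ee_rot: [0.0, 0.993, 0.114, 0.001]
contact_force: [-0.7, 0.6, -0.4]
width: 0.0856
gripper_force: 0.0
```

```bash
python3 -c "
from h import *
st();a=shot('side');cv2.imwrite('pics/s3.png',cv2.resize(a[140:330,220:440,::-1],None,fx=3,fy=3))"
```

```text
t 3.3 pos [ 0.5392 -0.0329  0.1832] fence [-114.8  -12.8] ytool -76.87 z [ 0.001 -0.    -1.   ] F [-0.7  0.6 -0.4] w 0.086 q [-0.19  0.44  1.88  0.    0.82  1.15]
```

View pics/s3.png

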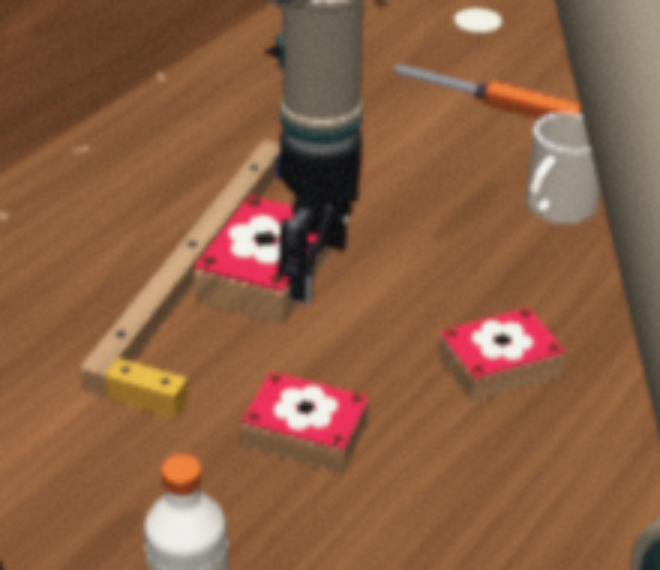

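The side view shows the panel squared to the fingers and a few millimetres from the fence. I creep on to contact.

Request:
carry_out(linear=[[0.003,0.0007,0],[0.003,0.0007,0],[0.003,0.0007,0],[0.003,0.0007,0],[0.003,0.0007,0],[0.003,0.0007,0],[0,0,0]], angular=[[0,0,0],[0,0,0],[0,0,0],[0,0,0],[0,0,0],[0,0,0],[0,0,0]], hand=[1,1,1,1,1,1,1])

```text
clock: 3.93
position: [0.5478, -0.0308, 0.1832]
ee_rot: [0.0, 0.993, 0.114, 0.0]
contact_force: [0.1, -0.6, 1.7]
width: 0.085
gripper_force: 0.5
```

Request:
carry_out(linear=[[0.003,0.0007,0],[0.003,0.0007,0],[0.003,0.0007,0],[0,0,0]], angular=[[0,0,0],[0,0,0],[0,0,0],[0,0,0]], hand=[1,1,1,1])

```text
clock: 4.27
position: [0.5517, -0.0299, 0.1831]
ee_rot: [0.0, 0.993, 0.114, -0.001]
contact_force: [-3.9, -3.0, 2.1]
width: 0.0852
gripper_force: 1.7
```

Request:
carry_out(linear=[[0.002,0.0005,0],[0.002,0.0005,0],[0.002,0.0005,0],[0,0,0]], angular=[[0,0,0],[0,0,0],[0,0,0],[0,0,0]], hand=[1,1,1,1])

```text
clock: 4.6
position: [0.5526, -0.0297, 0.1831]
ee_rot: [0.0, 0.993, 0.115, -0.004]
contact_force: [-9.3, -4.3, 7.3]
width: 0.0854
gripper_force: 5.1
```

Contact with the fence at about 10 N. I back off, lift, turn the tool 90° and move to the panel's yellow-side end.

Request:
carry_out(linear=[[-0.02,-0.0046,0],[-0.02,-0.0046,0],[-0.02,-0.0046,0],[0,0,0.055],[0,0,0.055],[0,0,0.055],[0,0,0],[0,0,0]], angular=[[0,0,0],[0,0,0],[0,0,0],[0,0,0],[0,0,0],[0,0,0],[0,0,1],[0,0,1]], hand=[1,1,1,1,1,1,0.6,0.55])

```text
clock: 5.27
position: [0.5253, -0.0361, 0.2679]
ee_rot: [0.001, 0.981, 0.195, 0.003]
contact_force: [0.1, 0.1, -0.2]
width: 0.0641
gripper_force: 0.0
```

Request:
carry_out(linear=[[0.007,0.015,0],[0.007,0.015,0],[0.007,0.015,0],[0.007,0.015,0],[0.007,0.015,0],[0.007,0.015,0],[0.007,0.015,0],[0.007,0.015,0]], angular=[[0,0,1],[0,0,1],[0,0,1],[0,0,1],[0,0,1],[0,0,1],[0,0,1],[0,0,1]], hand=[0.55,0.55,0.55,0.55,0.55,0.55,0.55,0.55])

```text
clock: 5.93
position: [0.5527, 0.0244, 0.2656]
ee_rot: [0.0, 0.87, 0.494, 0.001]
contact_force: [-0.7, -0.4, 0.1]
width: 0.0468
gripper_force: 0.0
```

Request:
carry_out(linear=[[0.007,0.015,0],[0.007,0.015,0],[0.007,0.015,0],[0.007,0.015,0],[0.007,0.015,0],[0.007,0.015,0],[0.007,0.015,0],[0.007,0.015,0]], angular=[[0,0,1],[0,0,1],[0,0,1],[0,0,1],[0,0,1],[0,0,1],[0,0,1],[0,0,1]], hand=[0.55,0.55,0.55,0.55,0.55,0.55,0.55,0.55])

```text
clock: 6.6
position: [0.5807, 0.0843, 0.2656]
ee_rot: [0.0, 0.67, 0.742, 0.001]
contact_force: [-0.1, 0.7, -0.2]
width: 0.047
gripper_force: 0.0
```

Request:
carry_out(linear=[[0,0,0],[0,0,0],[0,0,0]], angular=[[0,0,1],[0,0,0.63],[0,0,0]], hand=[0.55,0.55,0.55])

```text
clock: 6.85
position: [0.5806, 0.0841, 0.2655]
ee_rot: [0.0, 0.621, 0.783, 0.0]
contact_force: [0.4, 0.2, 0.4]
width: 0.0471
gripper_force: 0.0
```

```bash
python3 -c "
from h import *
st();a=shot('top');pan();b=shot('side');k=lambda i:cv2.resize(i[:,:,::-1],(400,400))
cv2.imwrite('pics/m4.png',np.hstack([k(a[130:290,230:430]),k(b[150:310,240:420])]))"
```

```text
t 6.85 pos [0.5806 0.0841 0.2655] fence [-47.9  91.8] ytool 13.15 z [ 0.001  0.    -1.   ] F [0.4 0.2 0.4] w 0.047 q [ 0.03  0.4   1.69  0.    1.06 -0.2 ]
panel fence [-312.9   24.2] size [95.2 70.2] relang -44.9
```

View pics/m4.png

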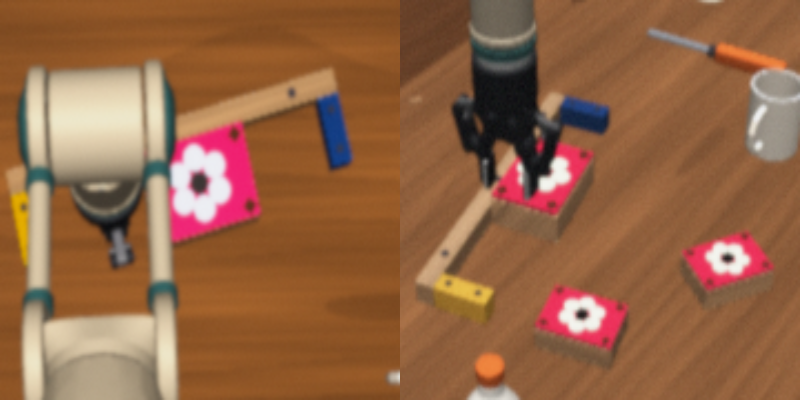

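The panel lies along the fence, with its flower centre near (200,183) in the left crop (330,203 full) and clear of the arm on the blue side. I check its position before descending.

```bash
python3 -c "
from h import *
for p,z in(((330,203),.048),((350,179.5),.045),((359.5,216),.045)): print(w2f(ray('top',[p],z)[0]))"
```

```text
[-47.3 -19.7]
[ -3.5 -81. ]
[-94.8 -80.3]
```

Request:
carry_out(linear=[[0,0,-0.04],[0,0,-0.04],[0,0,-0.04],[0,0,-0.04],[0.0045,-0.0195,0],[0.0045,-0.0195,0],[0.0045,-0.0195,0],[0.0036,-0.0156,0]], angular=[[0,0,0],[0,0,0],[0,0,0],[0,0,0],[0,0,0],[0,0,0],[0,0,0],[0,0,0]], hand=[0.55,0.55,0.55,0.55,0.55,0.55,0.55,0.55])

```text
clock: 7.67
position: [0.5905, 0.0455, 0.1871]
ee_rot: [0.001, 0.622, 0.783, 0.001]
contact_force: [-0.8, 1.3, -1.6]
width: 0.0472
gripper_force: 0.5
```

Request:
carry_out(linear=[[0.0036,-0.0156,0],[0.0036,-0.0156,0],[0.0036,-0.0156,0],[0.0036,-0.0156,0],[0.0036,-0.0156,0],[0.0036,-0.0156,0],[0.0036,-0.0156,0],[0,0,0]], angular=[[0,0,0],[0,0,0],[0,0,0],[0,0,0],[0,0,0],[0,0,0],[0,0,0],[0,0,0]], hand=[0.55,0.55,0.55,0.55,0.55,0.55,0.55,0.55])

```text
clock: 8.33
position: [0.6026, -0.0094, 0.1855]
ee_rot: [0.001, 0.622, 0.783, -0.0]
contact_force: [0.3, -0.4, 0.4]
width: 0.0468
gripper_force: 0.0
```

```bash
python3 -c "
from h import *
st();a=shot('top');b=shot('side');k=lambda i:cv2.resize(i[:,:,::-1],(400,400))
cv2.imwrite('pics/m5.png',np.hstack([k(a[130:290,230:430]),k(b[150:310,240:420])]))"
```

```text
t 8.33 pos [ 0.6026 -0.0094  0.1855] fence [-47.8  -4.3] ytool 13.06 z [ 0.001 -0.001 -1.   ] F [ 0.3 -0.4  0.4] w 0.047 q [-0.13  0.51  1.74 -0.    0.9  -0.36]
```

View pics/m5.png

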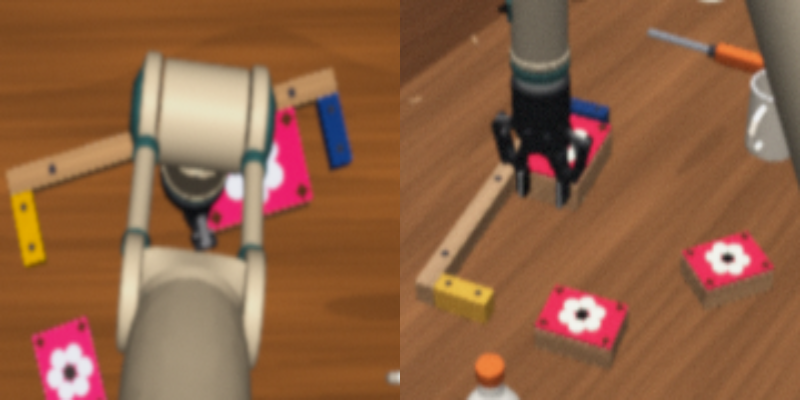

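The panel is sliding square along the fence. Its blue-side edge is near (300,150) in the left crop, with the stop at (333,130). About 35 mm to go.

Request:
carry_out(linear=[[0.0036,-0.0156,0],[0.0036,-0.0156,0],[0.0027,-0.0117,0],[0.0018,-0.0078,0],[0.0009,-0.0039,0],[0.0009,-0.0039,0],[0.0009,-0.0039,0],[0,0,0]], angular=[[0,0,0],[0,0,0],[0,0,0],[0,0,0],[0,0,0],[0,0,0],[0,0,0],[0,0,0]], hand=[0.55,0.55,0.55,0.55,0.55,0.55,0.55,0.55])

```text
clock: 9.1
position: [0.6093, -0.0392, 0.1857]
ee_rot: [0.0, 0.622, 0.783, -0.0]
contact_force: [0.3, -0.4, 0.1]
width: 0.0472
gripper_force: 0.0
```

Request:
carry_out(linear=[[0.0007,-0.003,0],[0.0007,-0.003,0],[0.0007,-0.003,0],[0,0,0]], angular=[[0,0,0],[0,0,0],[0,0,0],[0,0,0]], hand=[0.55,0.55,0.55,0.55])

```text
clock: 9.43
position: [0.6102, -0.0429, 0.1858]
ee_rot: [-0.001, 0.622, 0.783, 0.0]
contact_force: [-0.7, 3.4, 1.2]
width: 0.047
gripper_force: 1.8
```

Request:
carry_out(linear=[[0.0005,-0.002,0],[0.0005,-0.002,0],[0.0005,-0.002,0],[0.0005,-0.002,0],[0,0,0]], angular=[[0,0,0],[0,0,0],[0,0,0],[0,0,0],[0,0,0]], hand=[0.55,0.55,0.55,0.55,0.55])

```text
clock: 9.85
position: [0.6103, -0.044, 0.1858]
ee_rot: [-0.003, 0.622, 0.783, 0.002]
contact_force: [-2.0, 15.0, 4.4]
width: 0.0469
gripper_force: 7.2
```

Firm contact at the stop (15 N). I back off, lift, turn back and press the long side against the fence again.

Request:
carry_out(linear=[[-0.0045,0.0195,0],[-0.0045,0.0195,0],[-0.0045,0.0195,0],[0,0,0.055],[0,0,0.055],[0,0,0.055],[0,0,0],[0,0,0]], angular=[[0,0,0],[0,0,0],[0,0,0],[0,0,0],[0,0,0],[0,0,0],[0,0,-1],[0,0,-1]], hand=[0.55,0.55,0.55,0.55,0.55,0.55,1,1])

```text
clock: 10.52
position: [0.6053, -0.0179, 0.2707]
ee_rot: [0.003, 0.684, 0.73, 0.001]
contact_force: [0.0, 0.4, -1.0]
width: 0.0699
gripper_force: 0.0
```

Request:
carry_out(linear=[[-0.0078,-0.0153,0],[-0.0078,-0.0153,0],[-0.0078,-0.0153,0],[-0.0078,-0.0153,0],[-0.0078,-0.0153,0],[-0.0078,-0.0153,0],[-0.0078,-0.0153,0],[-0.0078,-0.0153,0]], angular=[[0,0,-1],[0,0,-1],[0,0,-1],[0,0,-1],[0,0,-1],[0,0,-1],[0,0,-1],[0,0,-1]], hand=[1,1,1,1,1,1,1,1])

```text
clock: 11.18
position: [0.5731, -0.0795, 0.2682]
ee_rot: [0.001, 0.879, 0.478, -0.0]
contact_force: [0.8, 0.3, 0.9]
width: 0.0849
gripper_force: 0.0
```

Request:
carry_out(linear=[[-0.0078,-0.0153,0],[-0.0078,-0.0153,0],[-0.0078,-0.0153,0],[-0.0078,-0.0153,0],[-0.0078,-0.0153,0],[-0.0078,-0.0153,0],[-0.0078,-0.0153,0],[-0.0078,-0.0153,0]], angular=[[0,0,-1],[0,0,-1],[0,0,-1],[0,0,-1],[0,0,-1],[0,0,-1],[0,0,-1],[0,0,-1]], hand=[1,1,1,1,1,1,1,1])

```text
clock: 11.85
position: [0.5419, -0.1407, 0.2682]
ee_rot: [0.001, 0.984, 0.177, 0.0]
contact_force: [0.2, 0.2, -0.4]
width: 0.0852
gripper_force: 0.0
```

Request:
carry_out(linear=[[0,0,0],[0,0,0],[0,0,0]], angular=[[0,0,-1],[0,0,-0.63],[0,0,0]], hand=[1,1,1])

```text
clock: 12.1
position: [0.542, -0.1406, 0.2682]
ee_rot: [0.0, 0.994, 0.114, 0.0]
contact_force: [0.3, 0.3, 1.4]
width: 0.0854
gripper_force: 0.0
```

```bash
python3 -c "
from h import *
st();a=shot('top');pan();b=shot('side');k=lambda i:cv2.resize(i[:,:,::-1],(400,400))
cv2.imwrite('pics/m6.png',np.hstack([k(a[130:290,230:430]),k(b[150:310,240:420])]))"
```

```text
t 12.1 pos [ 0.542  -0.1406  0.2682] fence [-136.5 -118.2] ytool -76.93 z [ 0.    -0.001 -1.   ] F [0.3 0.3 1.4] w 0.085 q [-0.38  0.36  1.74 -0.    1.04  0.97]
panel fence [-183.1  175.5] size [95.6 69.8] relang -88.0
```

View pics/m6.png

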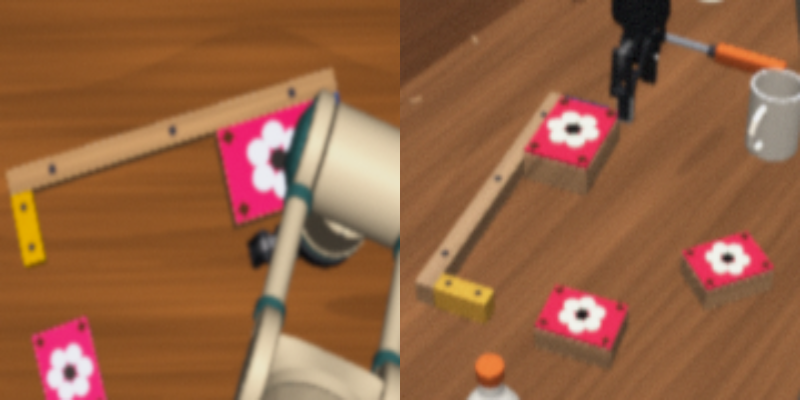

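The panel sits in the corner with the tool behind its near side; its left end is at (225,180) in the crop. Descend and press to the fence.

Request:
carry_out(linear=[[0,0,-0.042],[0,0,-0.042],[0,0,-0.042],[0,0,-0.042],[0.0195,0.0045,0],[0.0195,0.0045,0],[0.0156,0.0036,0],[0,0,0]], angular=[[0,0,0],[0,0,0],[0,0,0],[0,0,0],[0,0,0],[0,0,0],[0,0,0],[0,0,0]], hand=[1,1,1,1,1,1,1,1])

```text
clock: 12.92
position: [0.5727, -0.1342, 0.1859]
ee_rot: [0.001, 0.993, 0.115, 0.003]
contact_force: [0.7, 0.7, -0.7]
width: 0.0855
gripper_force: 0.0
```

Request:
carry_out(linear=[[0.003,0.0007,0],[0.003,0.0007,0],[0.003,0.0007,0],[0.003,0.0007,0],[0,0,0]], angular=[[0,0,0],[0,0,0],[0,0,0],[0,0,0],[0,0,0]], hand=[1,1,1,1,1])

```text
clock: 13.33
position: [0.575, -0.1328, 0.1844]
ee_rot: [-0.0, 0.993, 0.114, -0.001]
contact_force: [-0.7, -0.5, 0.8]
width: 0.0854
gripper_force: 1.0
```

Request:
carry_out(linear=[[0.002,0.0005,0],[0.002,0.0005,0],[0.002,0.0005,0],[0.002,0.0005,0],[0,0,0]], angular=[[0,0,0],[0,0,0],[0,0,0],[0,0,0],[0,0,0]], hand=[1,1,1,1,1])

```text
clock: 13.75
position: [0.577, -0.1323, 0.1842]
ee_rot: [0.0, 0.993, 0.115, -0.004]
contact_force: [-9.3, -4.1, 7.5]
width: 0.0854
gripper_force: 5.1
```

Request:
carry_out(linear=[[0.002,0.0005,0],[0.002,0.0005,0],[0,0,0],[-0.02,-0.0046,0],[-0.02,-0.0046,0],[-0.02,-0.0046,0],[0,0,0.055],[0,0,0.055]], angular=[[0,0,0],[0,0,0],[0,0,0],[0,0,0],[0,0,0],[0,0,0],[0,0,0],[0,0,0]], hand=[1,1,1,1,1,1,1,1])

```text
clock: 14.42
position: [0.5498, -0.138, 0.238]
ee_rot: [-0.001, 0.993, 0.114, -0.002]
contact_force: [-0.0, -0.4, 1.1]
width: 0.0852
gripper_force: 0.0
```

Request:
carry_out(linear=[[0,0,0.055],[-0.04,0,0.04],[-0.06,0,0.04],[-0.06,0.02,0.04],[-0.06,0.02,0.04],[-0.06,0.03,0],[-0.06,0.03,0],[-0.03,0.02,0]], angular=[[0,0,0],[0,0,0],[0,0,0],[0,0,0],[0,0,0],[0,0,0],[0,0,0],[0,0,0]], hand=[1,1,1,1,1,1,1,1])

```text
clock: 15.08
position: [0.3625, -0.0766, 0.3464]
ee_rot: [-0.001, 0.993, 0.114, -0.001]
contact_force: [-0.3, 0.1, -0.0]
width: 0.0853
gripper_force: 0.0
```

```bash
python3 -c "
from h import *
st();a=shot('top');pan();b=shot('side');k=lambda i:cv2.resize(i[:,:,::-1],(400,400),interpolation=cv2.INTER_CUBIC)
cv2.imwrite('pics/m7.png',np.hstack([k(a[150:240,320:420]),k(b[180:260,280:360])]))"
```

```text
t 15.08 pos [ 0.3625 -0.0766  0.3464] fence [-296.8  -15.1] ytool -76.91 z [-0.001  0.001 -1.   ] F [-0.3  0.1 -0. ] w 0.085 q [-0.4   0.01  1.99  0.    1.15  0.95]
panel fence [ -47.4 -115.7] size [ 94.7 132.4] relang -0.1
```

View pics/m7.png

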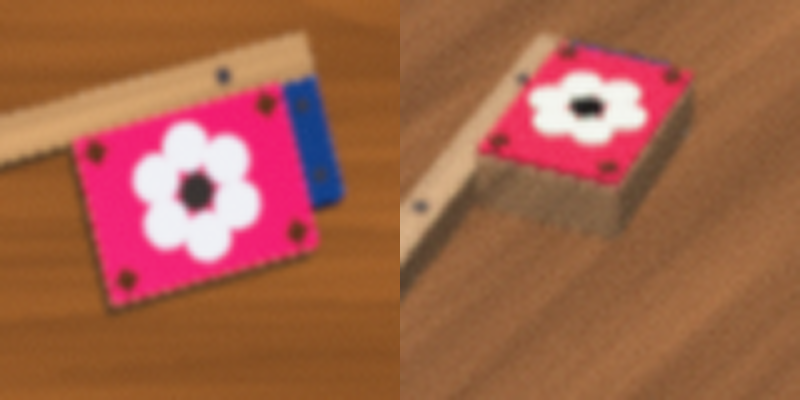

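The top crop shows the panel flush with the fence and against the blue stop (edge at about (290,140)), and it measures within 1 mm and 0.1° of home. The last fence press could have eased the end contact slightly, so I give the end one more tap.

Request:
carry_out(linear=[[0.03,0.0077,0],[0.03,0.0077,0],[0.03,0.0077,0],[0.03,0.0077,0],[0.03,0.0077,0],[0.03,0.0077,0],[0.03,0.0077,0],[0.03,0.0077,0]], angular=[[0,0,1],[0,0,1],[0,0,1],[0,0,1],[0,0,1],[0,0,1],[0,0,1],[0,0,1]], hand=[0.55,0.55,0.55,0.55,0.55,0.55,0.55,0.55])

```text
clock: 15.9
position: [0.4889, -0.0478, 0.3463]
ee_rot: [0.001, 0.906, 0.423, 0.001]
contact_force: [-0.2, -0.0, -0.3]
width: 0.047
gripper_force: 0.0
```

Request:
carry_out(linear=[[0.03,0.0077,0],[0.03,0.0077,0],[0.03,0.0077,0],[0.03,0.0077,0],[0.03,0.0077,0],[0.03,0.0077,0],[0.03,0.0077,0],[0.03,0.0077,0]], angular=[[0,0,1],[0,0,1],[0,0,1],[0,0,1],[0,0,1],[0,0,1],[0,0,1],[0,0,1]], hand=[0.55,0.55,0.55,0.55,0.55,0.55,0.55,0.55])

```text
clock: 16.57
position: [0.6089, -0.0169, 0.3459]
ee_rot: [0.001, 0.727, 0.686, 0.001]
contact_force: [-0.0, -0.2, -0.3]
width: 0.0467
gripper_force: 0.0
```

Request:
carry_out(linear=[[0,0,0],[0,0,0],[0,0,0],[0,0,0],[0,0,0],[0,0,0]], angular=[[0,0,1],[0,0,1],[0,0,1],[0,0,0.63],[0,0,0],[0,0,0]], hand=[0.55,0.55,0.55,0.55,0.55,0.55])

```text
clock: 17.07
position: [0.6076, -0.017, 0.346]
ee_rot: [0.0, 0.622, 0.783, 0.0]
contact_force: [-0.3, 0.5, 0.6]
width: 0.0467
gripper_force: 0.0
```

```bash
python3 -c "
from h import *
s=st();print((f2w(-48,-10)-s['position'][:2])/.5,(.186-s['position'][2])/.5)"
```

```text
t 17.07 pos [ 0.6076 -0.017   0.346 ] fence [-44.6 -12.8] ytool 13.0 z [ 0.001  0.    -1.   ] F [-0.3  0.5  0.6] w 0.047 q [-0.14  0.36  1.53  0.    1.25 -0.37]
[-0.00798836  0.00392012] -0.3200468883230275
```

Request:
carry_out(linear=[[-0.008,0.004,-0.04],[0,0,-0.04],[0,0,-0.04],[0,0,-0.04],[0,0,-0.04],[0,0,-0.04],[0,0,-0.04],[0,0,-0.04]], angular=[[0,0,0],[0,0,0],[0,0,0],[0,0,0],[0,0,0],[0,0,0],[0,0,0],[0,0,0]], hand=[0.55,0.55,0.55,0.55,0.55,0.55,0.55,0.55])

```text
clock: 17.73
position: [0.6031, -0.0148, 0.1856]
ee_rot: [0.001, 0.622, 0.783, 0.0]
contact_force: [0.2, -0.6, -0.1]
width: 0.0466
gripper_force: 0.0
```

Request:
carry_out(linear=[[0,0,0],[0.0036,-0.0156,0],[0.0036,-0.0156,0],[0.0023,-0.0098,0],[0.0009,-0.0039,0],[0.0009,-0.0039,0],[0,0,0]], angular=[[0,0,0],[0,0,0],[0,0,0],[0,0,0],[0,0,0],[0,0,0],[0,0,0]], hand=[0.55,0.55,0.55,0.55,0.55,0.55,0.55])

```text
clock: 18.32
position: [0.6084, -0.0397, 0.1875]
ee_rot: [0.001, 0.622, 0.783, 0.0]
contact_force: [0.6, 0.0, -0.3]
width: 0.0471
gripper_force: 0.0
```

Request:
carry_out(linear=[[0.0005,-0.002,0],[0.0005,-0.002,0],[0.0005,-0.002,0],[0.0005,-0.002,0],[0,0,0]], angular=[[0,0,0],[0,0,0],[0,0,0],[0,0,0],[0,0,0]], hand=[0.55,0.55,0.55,0.55,0.55])

```text
clock: 18.73
position: [0.6091, -0.043, 0.1866]
ee_rot: [-0.0, 0.622, 0.783, 0.0]
contact_force: [1.1, -0.8, 0.1]
width: 0.047
gripper_force: 0.0
```

Request:
carry_out(linear=[[0.0005,-0.002,0],[0.0005,-0.002,0],[0.0005,-0.002,0],[0,0,0]], angular=[[0,0,0],[0,0,0],[0,0,0],[0,0,0]], hand=[0.55,0.55,0.55,0.55])

```text
clock: 19.07
position: [0.6093, -0.0438, 0.1866]
ee_rot: [-0.002, 0.622, 0.783, 0.001]
contact_force: [-1.2, 9.6, 2.3]
width: 0.047
gripper_force: 4.5
```

Request:
carry_out(linear=[[0.0005,-0.002,0],[0.0005,-0.002,0],[0,0,0],[-0.0045,0.0195,0],[-0.0045,0.0195,0],[-0.0045,0.0195,0],[0,0,0.055],[0,0,0.055]], angular=[[0,0,0],[0,0,0],[0,0,0],[0,0,0],[0,0,0],[0,0,0],[0,0,0],[0,0,0]], hand=[0.55,0.55,0.55,0.55,0.55,0.55,0.55,0.55])

```text
clock: 19.73
position: [0.6024, -0.0177, 0.2403]
ee_rot: [-0.002, 0.621, 0.783, -0.002]
contact_force: [1.0, -0.6, 0.8]
width: 0.047
gripper_force: 0.0
```

Request:
carry_out(linear=[[0,0,0.055],[-0.03,0.02,0.04],[-0.06,0.02,0.04],[-0.06,0.02,0.04],[-0.06,0.02,0.04],[-0.06,0.02,0],[-0.06,0.02,0],[-0.06,0,0]], angular=[[0,0,0],[0,0,0],[0,0,0],[0,0,0],[0,0,0],[0,0,0],[0,0,0],[0,0,0]], hand=[0.55,0.55,0.55,0.55,0.55,0.55,0.55,0.55])

```text
clock: 20.4
position: [0.4067, 0.0425, 0.3495]
ee_rot: [0.0, 0.621, 0.784, 0.0]
contact_force: [-0.3, -0.1, -0.7]
width: 0.047
gripper_force: 0.0
```

Request:
carry_out(linear=[[0,0,0],[0,0,0],[0,0,0]], angular=[[0,0,0],[0,0,0],[0,0,0]], hand=[1,1,1])

```text
clock: 20.65
position: [0.409, 0.0413, 0.3496]
ee_rot: [0.001, 0.622, 0.783, 0.001]
contact_force: [0.4, -0.6, 0.1]
width: 0.0807
gripper_force: 0.0
```

```bash
python3 -c "
from h import *
st();pan()"
```

```text
t 20.65 pos [0.409  0.0413 0.3496] fence [-224.7   89.1] ytool 13.11 z [ 0.002 -0.001 -1.   ] F [ 0.4 -0.6  0.1] w 0.081 q [-0.07  0.07  1.91 -0.    1.16 -0.3 ]
panel fence [ -47.4 -115.7] size [ 94.8 132.2] relang 0.2
```

```bash
python3 -c "
from rig import manip
print(manip.sign_off())"
```

```text
the job is handed in; nothing more can be done
None
```

The crimson panel was pushed into the gluing corner, long side against the fence and end against the blue stop: the last camera check put it within 1 mm and about 0.2° of home, the gripper was open and clear of everything, and the job was handed in at about 21 s.

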